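# Take up the mending clamp by three clicks and hold it

## Robot

A 6-joint arm with a two-finger parallel gripper is mounted at the origin on a cart in front of the work surface, level with it; the furniture and walls round the work are solid. World frame = base frame: x ahead of the robot, y to its left, z up, the work surface at z = 0. Lengths are in mm, angles in degrees, forces in N, time in s.
With the tool pointing down it reaches from about 275 to 750 mm from the base axis. Payload 10.2 kg.
Tool frame: the origin (TCP) lies between the finger pads; the fingertips stand 14 mm ahead of it and the grasp point (between the pads) lies 5 mm behind it; z points along the fingers, y is the line along which they close (so a half turn about z gives the same grasp; the last joint's range is limited). The gripper opens to 88 mm and grips with 3 to 60 N. Pads are 18 mm wide; open, the fingers measure 123 mm over their backs; the gripper's body (75 mm by 187 mm) begins 45 mm behind the grasp point.
Start: joints at [51.2, 17.928, 85.812, -0, 76.261, -12.8], TCP at [230.165, 471.864, 216.22] pointing down, gripper open.
Joint ranges: [-168.41, 168.41], [-55.51, 124.54], [10.69, 146.95], [-70.63, 250.63], [1, 178], [-165.06, 165.06]. Speed limits (degrees/s): [136.94, 136.94, 172.46, 180, 180, 180].

## Interface

Orientations are given as a 3x3 rotation matrix whose columns are the frame's x, y, z axes.
In Python, from plant import * gives the robot as it stands. Calls block until the motion is done:
- move_pose(position, orientation): joint-space move of the TCP to a pose.
- move_linear(position, vel=150, frame=None, stop_force=None): straight line of the TCP; frame=None keeps the orientation; vel is the mean speed in mm/s. With stop_force (N) it stops when the force on the tool has changed by that much, and returns True; else False.
- goto_joints(angles): joint-space move.
- command_gripper(opening, strength=None): finger opening in mm; strength is the grip in N (None keeps the last); returns when the fingers have stopped.
- dwell(seconds).
- inverse_kinematics(position, orientation): joint angles nearest the present ones, or None.
- read_state(): the state.
- read_camera(name): name is "scene" or "side" or "wrist"; returns a dict with "frame" (420x560x3 uint8, red, green, blue), "intrinsics" (3x3 intrinsics, pixels), "rvec" (rotation vector, rad) and "tvec" (3), from world to camera coordinates, as OpenCV has them; the wrist camera has in their place "T_tool_cam" (4x4, takes a point from camera to tool coordinates, whose origin is the TCP and whose axes are the flange's). Camera axes: x right, y down, z forward; pixel columns grow to the right and rows downward; lengths in mm; the calibration is good to about 2 mm. A picture is of the moment at which its call begins: read the wrist's pose just before it. There is no depth.
A pose or a line that the arm cannot do raises MotionError and nothing moves.
- job_done(): hands the job in; it is judged then, once.
The state is a dict: "clock": time; "q": joint angles; "dq": joint speeds; "effort": joint torques, N m; "ee_pos": TCP position; "ee_rot": TCP orientation; "ft_force": force on the tool from outside, world axes, zero at the start; "torque": the same for the moment, N m; "opening": finger opening in mm; "grasp_force": force on a finger pad.
Only numpy, scipy, OpenCV 4.12 (cv2) and the standard library are available. Lean on these libraries where they do the work, as an engineer would, in place of code of your own. Each camera call takes 0.05 s, during which the arm holds its last target. There are 200 camera calls.

## Task

Fit the loose crank's square hub fully down onto the square shaft of the blue mending clamp, then turn it clockwise (seen from above) exactly three clicks from its rest stop, never going on as far as a fourth. The clamp's holding pawl has been taken out, so it springs back when let go: finish with the gripper holding the crank still in the third click, and leave the small things standing around as they are.

Things in the scene. Friction and masses are not known exactly. Their poses are not given: they have to be found in the camera images.
- clamp: Blue mending clamp, screwed down. Foot plate 180 x 140 x 10 mm; origin on the work surface under the wheel's vertical axis, z up, x to its fixed jaw (plate x -55 to 125, y -80 to 60 mm). Pin wheel 68 mm across, top at 30 mm; plunger housing at y -47 to -82 mm; jaws and brown tile at x 50 to 125 mm. Nothing but the shaft is higher than 34 mm.
- shaft_foot (a point): Centre of the round collar on the wheel axis, 34 mm above the surface, fixed to the clamp, axes as the clamp's: the hub's underside rests here when fully down. The square shaft above is 18 x 18 mm, 28 mm high, its top 6 mm tapered to about 12 mm. At joint value 0 its flats face along the clamp's x and y.
- click_wheel (a joint): Turn of wheel and shaft, rad, growing clockwise seen from above. 0: rest stop, where it starts. A click every 0.349 rad (20 deg): third notch at 1.047, humps about it at 0.87 and 1.22, fourth notch at 1.396. A 0.65 to 0.8 N m spring returns it to 0 from any notch when let go; climbing out of a notch adds up to about 0.3 N m. The jaw advances 3 mm a click.
- crank: Loose crank, about 0.24 kg, balanced at the hub. Origin: centre of the hub's underside, z up as it lies and as fitted. Hub: dark steel, 30 x 30 mm, 34 mm high, with a 20 mm square hole right through along z, all sides along x and y (fits in four ways, about 6 deg of play). A flat arm 14 mm wide, z 6 to 14 mm, runs along +x to an upright black grip; a steel counterweight (27 mm across, z 2 to 22) sits at x -50 mm.
- crank_grip (a point): On the axis of the crank's black grip, halfway up: 98 mm along the crank's +x from the hub axis, 37 mm above the hub's underside. The grip is round, 21 mm across, z 14 to 60 mm of the crank (narrower over its top 6 mm), and fixed to the arm.
- eraser: Blue and white eraser 21 x 45 x 12 mm lying on the table, bystander; origin at its underside.
- loupe: Black loupe 34 x 45 x 12 mm lying on the table, bystander; origin at its underside.
- gel_pot: White pot with a red cap, 48 mm across, 52 mm high, bystander; origin at its underside.
- tweezers: Steel tweezers 16 x 127 x 9 mm lying on the table, bystander; origin at its underside.

How it is judged:
By the outcome, as a careful person would: the job done as asked, in the order asked, and still so for the second after the job is handed in, while the arm keeps its last pose, push and grip.
It also fails if it takes over 67 s, if anything falls off the work surface, if the arm or the gripper's body presses on something with over 40 N, if the wrist force passes 120 N, or if a joint passes its speed limit or range.

## Working session

There is one attempt and no reset: what is moved stays moved. The work goes in short steps, each a Python script; the robot and the scene stay as the last script left them, time stands still between calls to the robot, and variables do not carry over. Pictures are saved under pics/ and viewed, at most 10 in all, crops included, and the job is handed in when it is done.

```bash
mkdir -p pics; ls
python3 - <<'E'
from plant import *
import cv2,numpy as np
for n in("scene","side"):
    c=read_camera(n); cv2.imwrite(f"pics/{n}0.png",c["frame"][:,:,::-1]); print(n,c["intrinsics"],c["rvec"],c["tvec"])
c=read_camera("wrist");print(c["T_tool_cam"],c["intrinsics"]);s=read_state();print(s["ee_rot"],s["clock"])
a=cv2.imread("pics/scene0.png");b=cv2.imread("pics/side0.png")
cv2.imwrite("pics/wrist0.png",c["frame"][:,:,::-1])
E
```

```text
pics
scene [[532.18030439   0.         270.12075623]
 [  0.         532.18030439 209.59154975]
 [  0.           0.           1.        ]] [ 2.18807628 -1.06806727  0.40177934] [-283.54323856  415.11310019 1105.11236584]
side [[445.9589219    0.         282.61890005]
 [  0.         445.9589219  203.81987729]
 [  0.           0.           1.        ]] [ 2.07109892 -0.4836003   0.30098669] [-493.29293512  212.44894804  817.3103682 ]
[[ 3.47063223e-04 -9.50768694e-01 -3.09901225e-01  7.98955698e+01]
 [ 9.99999929e-01  3.74473754e-04 -2.89599485e-05  8.94873162e-02]
 [ 1.43584088e-04 -3.09901193e-01  9.50768757e-01 -1.67709549e+02]
 [ 0.00000000e+00  0.00000000e+00  0.00000000e+00  1.00000000e+00]] [[336.76229259   0.         278.25200771]
 [  0.         336.76229259 210.63675476]
 [  0.           0.           1.        ]]
[[-8.98786632e-01  4.38386018e-01 -5.37494807e-04]
 [ 4.38386314e-01  8.98786367e-01 -7.11287313e-04]
 [ 1.71274592e-04 -8.74925895e-04 -9.99999603e-01]] 0.15
```

View pics/scene0.png

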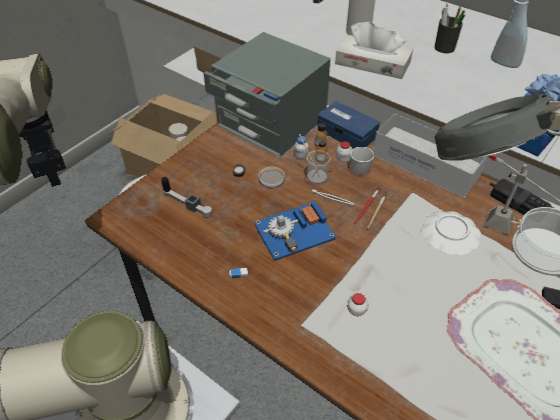

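View pics/side0.png

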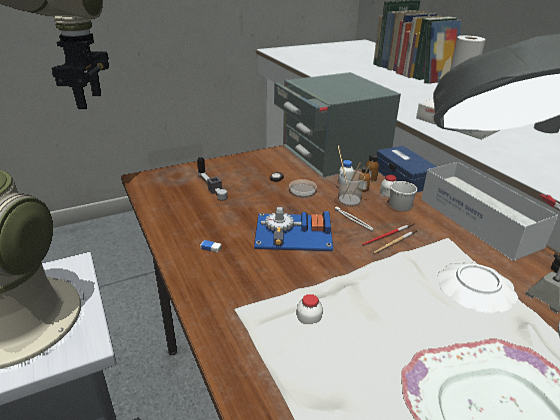

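Scene view: the crank's grip top is at about (166,180), its hub at (193,201) and its counterweight at (208,212). The clamp's shaft is at (281,219), the eraser at (238,272) and the pot at (358,302). In the side view the grip is at (200,160), the hub at (214,184) and the shaft at (279,210).

```bash
cat > h.py <<'E'
from plant import *
import numpy as np, cv2
def cam(n):
    s=read_state(); c=read_camera(n); K=c["intrinsics"]
    if n=="wrist":
        T=np.eye(4);T[:3,:3]=s["ee_rot"];T[:3,3]=s["ee_pos"]
        M=T@c["T_tool_cam"]; R=M[:3,:3];o=M[:3,3]
    else:
        R=cv2.Rodrigues(np.array(c["rvec"],float))[0].T; o=-R@np.array(c["tvec"],float).ravel()
    return c["frame"][:,:,::-1].copy(),K,R,o
def plane(p,z,K,R,o):
    d=R@np.linalg.inv(K)@np.array([p[0],p[1],1.]); return o+d*(z-o[2])/d[2]
def proj(P,K,R,o):
    q=K@(R.T@(np.array(P,float)-o)); return q[:2]/q[2]
def down(yaw): # tool x axis at yaw (deg), z down
    c,s=np.cos(np.radians(yaw)),np.sin(np.radians(yaw))
    return np.array([[c,s,0],[s,-c,0],[0,0,-1.]])
E
python3 - <<'E'
from h import *
np.set_printoptions(precision=1,suppress=True)
for n,pts in(("scene",dict(grip=(166,180,60),hub=(193,199,34),cw=(207,210,22),shaft=(281,217,62),eraser=(238,272,0))),("side",dict(grip=(200,159,60),hub=(214,182,34),cw=(222,192,22),shaft=(279,208,62),eraser=(211,246,0)))):
    f,K,R,o=cam(n)
    for k,(u,v,z) in pts.items(): print(n,k,plane((u,v),z,K,R,o))
    # clamp blue plate corners
    if n=="scene":
        for p in((256,233),(276,256),(335,234),(310,205)): print(plane(p,10,K,R,o))
    else:
        for p in((257,212),(256,247),(333,247),(331,212)): print(plane(p,10,K,R,o))
print(read_state()["q"])
E
```

```text
scene grip [485.  389.9  60. ]
scene hub [493.9 298.8  34. ]
scene cw [494.6 248.4  22. ]
scene shaft [569.   50.5  62. ]
scene eraser [399.5  56.9   0. ]
[520.3  96.7  10. ]
[492.    7.5  10. ]
[645.3 -71.1  10. ]
[691.   42.3  10. ]
side grip [486.  392.5  60. ]
side hub [490.5 290.6  34. ]
side cw [497.8 249.6  22. ]
side shaft [569.8  53.9  62. ]
side eraser [400.1  60.9   0. ]
[549.1 135.5  10. ]
[486.3   0.9  10. ]
[643.9 -73.9  10. ]
[720.2  55.4  10. ]
[ 51.2  17.9  85.8  -0.   76.3 -12.8]
```

Run:
```python
from h import *
move_pose([493,295,130],down(95))
f,K,R,o=cam("wrist"); cv2.imwrite("pics/w1.png",f); np.savez("w1.npz",K=K,R=R,o=o)
move_pose([560,60,180],down(153)); 
f2,K,R,o=cam("wrist"); cv2.imwrite("pics/w2.png",f2); np.savez("w2.npz",K=K,R=R,o=o)
s=read_state();print(s["q"],s["clock"])
```

```text
[-5.71741552e+00  2.43791688e+01  8.21956224e+01  7.80349117e-03
  7.34383461e+01 -6.87535370e+01] 2.8917
```

View pics/w1.png

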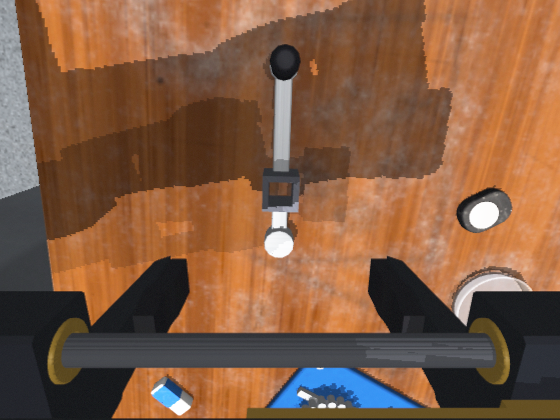

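View pics/w2.png

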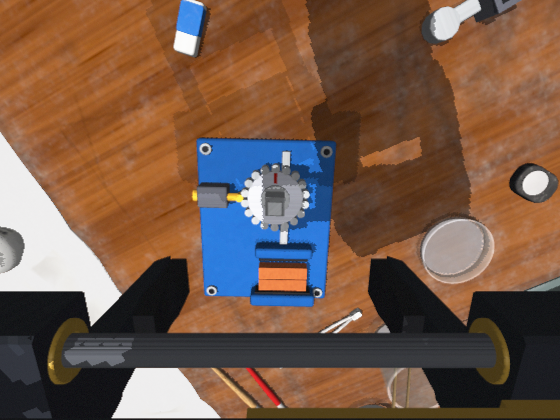

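Picture w1 shows the hub's top face centred near (281,189), the grip top at (285,60) and the counterweight at (279,242). In w2 the plate corners are near (197,139), (336,141), (331,297) and (202,297), and the shaft top is near (276,204). I'll zoom in on both.

Run:
```python
from h import *
a=cv2.imread("pics/w1.png")[160:220,250:310];b=cv2.imread("pics/w2.png")[170:230,245:305]
cv2.imwrite("pics/z.png",np.hstack([cv2.resize(x,(396,396),interpolation=cv2.INTER_NEAREST) for x in(a,b)]))
np.set_printoptions(precision=1,suppress=True)
C=lambda d:(d["K"],d["R"],d["o"])
c1=C(np.load("w1.npz"));c2=C(np.load("w2.npz"))
f=cv2.imread("pics/w1.png")
for nm,p,z in(("hub",(281,189.5),34),("grip",(285,58),60),("cw",(279,241.5),22)):print(nm,plane(p,z,*c1))
f=cv2.imread("pics/w2.png");h=cv2.cvtColor(f,cv2.COLOR_BGR2HSV)
m=cv2.inRange(h,(100,150,60),(125,255,255));m[:130]=0;m[310:]=0;m[:,:190]=0;m[:,345:]=0
m=cv2.morphologyEx(m,cv2.MORPH_CLOSE,np.ones((5,5)))
q,_=cv2.findContours(m,0,2);q=max(q,key=cv2.contourArea)[:,0]
P=np.array([plane(p,10,*c2)[:2] for p in q],np.float32)
print("rect",cv2.minAreaRect(P),cv2.boxPoints(cv2.minAreaRect(P)))
print("shaft",plane((276,204),62,*c2))
```

```text
hub [494.3 308.3  34. ]
grip [488.  402.6  60. ]
cw [497.3 257.6  22. ]
rect ((598.5018310546875, 25.18280029296875), (137.5834503173828, 189.71189880371094), 61.701263427734375) [[482.4   9.6]
 [649.4 -80.4]
 [714.6  40.8]
 [547.6 130.7]]
shaft [565.2  56.   62. ]
```

View pics/z.png

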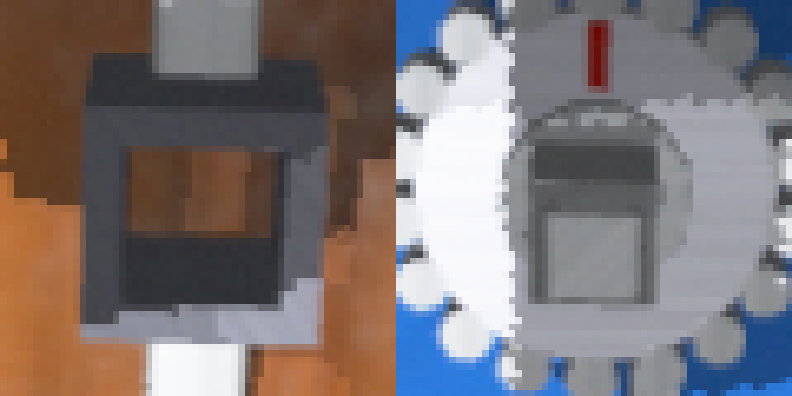

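Zoom: the hub's top face is centred at about (280.8,193.8) in w1, and the shaft's top flat at about (275,208.8) in w2, with its sides parallel to the picture's. The wrist and fixed cameras differ by about 8 mm along tool x. I'll check that with a second wrist view turned half round, after settling.

Run:
```python
from h import *
np.set_printoptions(precision=1,suppress=True)
C=lambda d:(d["K"],d["R"],d["o"])
c1=C(np.load("w1.npz"));c2=C(np.load("w2.npz"))
print("hub",plane((280.8,193.8),34,*c1),"shaft",plane((275,208.8),62,*c2))
print([plane(p,10,*c2)[:2] for p in((197,139),(336,141),(331,298),(202,298))])
# side/scene cams projected from wrist estimates, gripper still in view
for n,(cx,cy) in(("scene",(190,195)),("side",(213,180))):
    f,K,R,o=cam(n)
    cv2.imwrite(f"pics/{n}1.png",f)
    print(n,[proj(p,K,R,o) for p in([488,402,60],[494,305,34],[497,257,22])])
move_pose([493,302,130],down(-87)); dwell(.4)
f,K,R,o=cam("wrist"); cv2.imwrite("pics/w3.png",f); np.savez("w3.npz",K=K,R=R,o=o)
s=read_state();print(s["ee_pos"],s["clock"])
a=cv2.imread("pics/scene1.png")[165:225,155:215];b=f
print([proj(p,K,R,o) for p in([488,402,60],[494,305,34],[497,257,22])])
cv2.imwrite("pics/z2.png",np.hstack([cv2.resize(a,(300,300),interpolation=cv2.INTER_NEAREST),cv2.resize(b,(400,300))]))
```

```text
hub [494.5 304.7  34. ] shaft [568.8  53.1  62. ]
[array([484.2,   9.5]), array([548.1, 130.9]), array([708.6,  53.4]), array([641.2, -79. ])]
scene [array([163.8, 177.6]), array([191.4, 198. ]), array([205.3, 208.1])]
side [array([199.6, 157.6]), array([213.4, 179.5]), array([220.8, 190.8])]
[493.1 301.9 130. ] 4.9
[array([278.8, 328.1]), array([277.7, 208.3]), array([277.1, 147.4])]
```

View pics/z2.png

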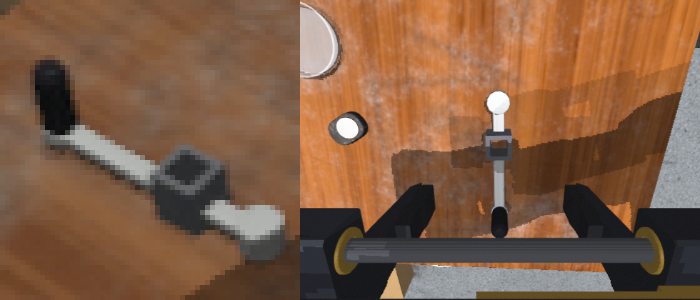

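The bias is about 3 mm along tool x, with opposite sign in the turned view, so the hub is near (494.6,301.5). The scene crop agrees, with the hole at (192.6,198.6). Next I grasp the hub, lift it, and look while hovering over the shaft.

Run:
```python
from h import *
np.set_printoptions(precision=1,suppress=True)
command_gripper(62,40)
O=down(93.6)
move_pose([494.6,301.5,100],O)
print(move_linear([494.6,301.5,19],vel=100,stop_force=8), read_state()["ee_pos"])
command_gripper(20,50)
s=read_state();print(s["opening"],s["grasp_force"])
move_linear([494.6,301.5,130],vel=120)
s=read_state();print(s["opening"],s["ft_force"],s["torque"])
move_pose([571,52,115],down(152.6)); dwell(.3)
f,K,R,o=cam("wrist"); cv2.imwrite("pics/w4.png",f); np.savez("w4.npz",K=K,R=R,o=o)
s=read_state();print(s["opening"],s["ee_pos"],s["clock"])
```

```text
False [495.  301.7  19.6]
20.03975781753993 0.0
20.08009355041499 [ 0.1 -0.4 -0.2] [-0.1  0.1 -0. ]
19.91312876571521 [571.   52.3 115. ] 12.575
```

View pics/w4.png

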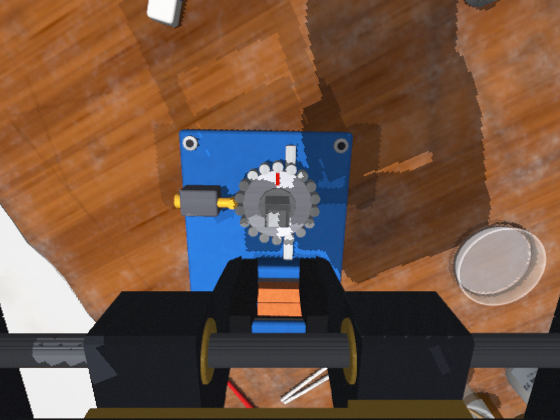

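The gripper holds nothing: w4 shows closed, empty fingers near (245,262) and (320,262), and the shaft at (277,205). I'll look at where the crank is now and check the tip projection.

Run:
```python
from h import *
np.set_printoptions(precision=1,suppress=True)
f,K,R,o=cam("wrist")
s=read_state();T=lambda t:np.array(s["ee_pos"])+np.array(s["ee_rot"])@np.array(t,float)
print("tips",[proj(T(t),K,R,o) for t in([0,10,14],[0,-10,14],[9,-10,14],[-9,-10,14])],"shaft",proj([571,52,62],K,R,o))
for n in("scene","side"):
    g,K,R,o=cam(n); cv2.imwrite(f"pics/{n}2.png",g); print(n,"tcp",proj(T([0,0,0]),K,R,o),"tip",proj(T([0,0,14]),K,R,o))
a=cv2.imread("pics/scene2.png")[150:270,150:310];b=cv2.imread("pics/side2.png")[140:260,180:340]
cv2.imwrite("pics/z3.png",np.hstack([cv2.resize(x,(400,300),interpolation=cv2.INTER_CUBIC) for x in(a,b)]))
```

```text
tips [array([295. , 244.2]), array([260.9, 244.2]), array([260.7, 229.9]), array([261.1, 258.1])] shaft [277.7 221.7]
scene tcp [281.  202.2] tip [281. 206.]
side tcp [280.1 188.6] tip [280.  193.9]
```

View pics/z3.png

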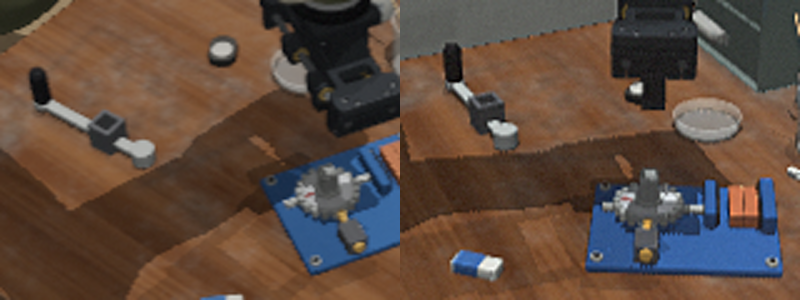

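The crank is undisturbed, with its hub at scene px (192,202). In the side view the fingertip is at (281,183), about 11 px higher than predicted, so the real tips may sit higher than the tool data says. I'll settle that with a gentle touch on bare table, plus a projection check at the start pose.

Run:
```python
from h import *
np.set_printoptions(precision=1,suppress=True)
Rs=np.array([[-.8988,.4384,0],[.4384,.8988,0],[0,0,-1]]);ps=np.array([230.2,471.9,216.2])
for n in("scene","side"):
    g,K,R,o=cam(n); print(n,"start tips",[proj(ps+Rs@np.array(t,float),K,R,o) for t in([0,50,14],[0,-50,14],[0,0,14])])
move_pose([450,175,60],down(120))
print(move_linear([450,175,25],vel=60,stop_force=5))
r=move_linear([450,175,4],vel=15,stop_force=4);dwell(.1)
s=read_state();print(r,s["ee_pos"],s["ft_force"],s["ee_rot"],s["clock"])
for n in("scene","side"):
    g,K,R,o=cam(n);cv2.imwrite(f"pics/{n}3.png",g);print(n,"tip",proj([s["ee_pos"][0],s["ee_pos"][1],s["ee_pos"][2]-14],K,R,o))
g,K,R,o=cam("wrist");cv2.imwrite("pics/w5.png",g)
move_linear([450,175,60])
a=cv2.imread("pics/scene3.png")[140:260,160:320];b=cv2.imread("pics/side3.png")[130:250,170:330]
cv2.imwrite("pics/z4.png",np.hstack([cv2.resize(x,(400,300),interpolation=cv2.INTER_CUBIC) for x in(a,b)]))
```

```text
scene start tips [array([ 52.5, 168.9]), array([ 60.3, 194.9]), array([ 56.3, 181.6])]
side start tips [array([ 98.2, 108.6]), array([ 84.7, 121.9]), array([ 91.7, 115. ])]
False
False [450.  175.    4.1] [-0.  -0.7  0.9] [[-0.5  0.9  0. ]
 [ 0.9  0.5 -0. ]
 [-0.   0.  -1. ]] 16.0
scene tip [217.  240.1]
side tip [215.1 219.9]
```

The TCP went to z=4 without touching, so the reported tool point really does lie beyond the real tips. I'll carry on slowly until contact to measure the offset.

Run:
```python
from h import *
np.set_printoptions(precision=1,suppress=True)
move_linear([450,175,5],vel=100,stop_force=5)
r=move_linear([450,175,-40],vel=18,stop_force=3)
s=read_state();print(r,s["ee_pos"],s["ft_force"],s["torque"],s["clock"])
P=s["ee_pos"]
for n in("scene","side"):
    g,K,R,o=cam(n);cv2.imwrite(f"pics/{n}3.png",g);print(n,"foot",proj([P[0],P[1],0],K,R,o))
g,K,R,o=cam("wrist");cv2.imwrite("pics/w5.png",g);print("wrist foot",proj([P[0],P[1],0],K,R,o))
move_linear([450,175,60])
a=cv2.imread("pics/scene3.png")[170:260,170:290];b=cv2.imread("pics/side3.png")[150:240,160:280]
cv2.imwrite("pics/z4.png",np.hstack([cv2.resize(x,(400,300),interpolation=cv2.INTER_CUBIC) for x in(a,b)]))
```

```text
True [450.  175.  -22.1] [-1.7 -0.1  6.6] [-0.1  0.3 -0. ] 18.8583
scene foot [216.7 237.7]
side foot [214.9 216.7]
wrist foot [277.1 274.5]
```

View pics/z4.png

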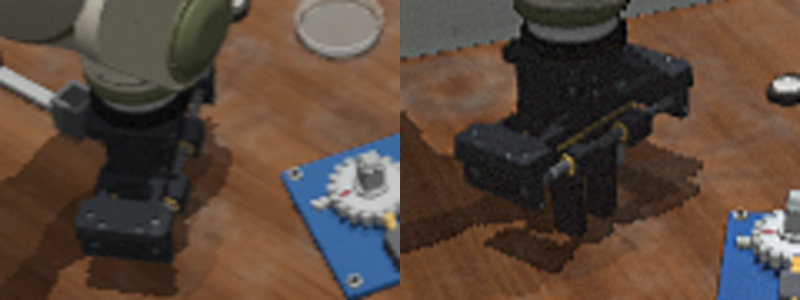

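The tips touch the table at a TCP height of −22 mm, so the real tips are 36 mm short of the stated tool. In the side view the tips at (212,218) and (221,214) straddle the predicted foot (215,217), so laterally they are fine. I'll check this against the wrist picture, then grasp again with the corrected height.

```bash
cat >> h.py <<'E'
TIP=-22.0   # real fingertips: TCP + TIP along tool z (stated +14), found by touching the table
def zt(ztip): return ztip+TIP   # TCP height that puts the tips at ztip
E
python3 - <<'E'
from h import *
np.set_printoptions(precision=1,suppress=True)
f,K,R,o=cam("wrist");s=read_state();T=lambda t:np.array(s["ee_pos"])+np.array(s["ee_rot"])@np.array(t,float)
print("pred tip corners (seen upper edge y~258, inner x 258/300)",[proj(T(t),K,R,o) for t in([9,10,-22],[9,-10,-22])])
command_gripper(62,40)
O=down(93.6)
move_pose([494.6,301.5,60],O)
print(move_linear([494.6,301.5,zt(6)],vel=80,stop_force=6), read_state()["ee_pos"])
command_gripper(20,50)
s=read_state();print(s["opening"],s["grasp_force"],s["ft_force"],s["clock"])
E
```

```text
pred tip corners (seen upper edge y~258, inner x 258/300) [array([297.8, 257.4]), array([255.9, 257.4])]
False [494.9 301.7 -15.5]
30.041737732386828 49.99879693379626 [-1.8  0.2  1.1] 22.8917
```

The hub is gripped: opening 30.0 mm, 50 N. Next I lift it, carry it over the shaft and lower it with a force stop.

Run:
```python
from h import *
np.set_printoptions(precision=2,suppress=True)
p=read_state()["ee_pos"]
move_linear([p[0],p[1],95],vel=120)
move_pose([571,52,95],down(152.6))
move_linear([571,52,53],vel=80); dwell(.2)
s=read_state();f0=np.array(s["ft_force"]);print(s["opening"],f0,s["ee_pos"])
r=move_linear([571,52,19],vel=20,stop_force=10); 
s=read_state();print(r,s["ee_pos"],np.array(s["ft_force"])-f0,s["torque"],s["opening"],s["clock"])
```

```text
29.737083422836037 [-0.57  0.64 -2.02] [571.26  51.94  53.49]
False [571.04  52.02  19.08] [-0.07 -0.04 -0.12] [-0.07 -0.01 -0.05] 29.440384657905017 28.025
```

Run:
```python
from h import *
np.set_printoptions(precision=2,suppress=True)
print(read_state()["grasp_force"])
r=move_linear([571,52,12],vel=12,stop_force=6); s=read_state();print(r,s["ee_pos"],s["ft_force"],s["opening"])
f,K,R,o=cam("wrist");cv2.imwrite("pics/w6.png",f)
g,K2,R2,o2=cam("side");cv2.imwrite("pics/side6.png",g)
a=f[0:300,130:430]; b=g[120:270,200:360]
cv2.imwrite("pics/z5.png",np.hstack([cv2.resize(a,(400,400)),cv2.resize(b,(400,400),interpolation=cv2.INTER_CUBIC)]))
```

```text
49.998983116820455
True [571.15  51.97  18.  ] [ 0.19 -0.6   4.36] 29.858660724093678
```

View pics/z5.png

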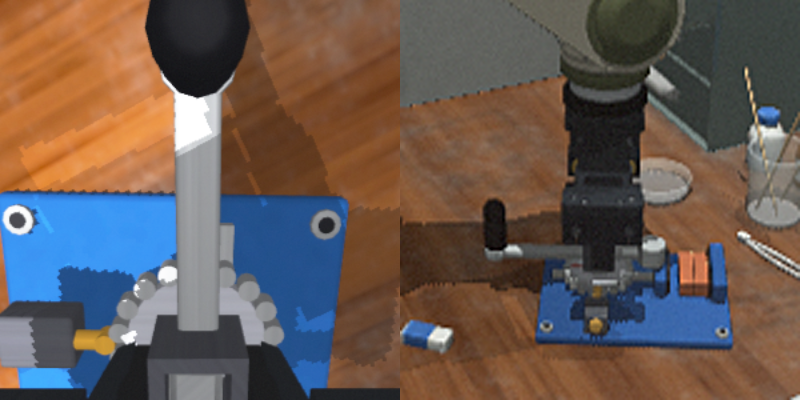

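The hub is on the shaft: the shaft shows inside the hole at the bottom of the wrist crop, the crank is level in the side view, and contact came at underside ≈34 mm. Now I regrip on the black grip and turn in small steps, logging the tangential force.

```bash
cat >> h.py <<'E'
C=np.array([571.,52.]);A0=152.6;ZG=zt(52)
def crank_to(th,vel=40):
    a=np.radians(A0-th); p=C+98*np.array([np.cos(a),np.sin(a)])
    move_linear([p[0],p[1],ZG],vel=vel,frame=down(A0-th))
    s=read_state(); f=np.array(s["ft_force"]); d=np.array(s["ee_pos"])[:2]-C
    th_m=A0-np.degrees(np.arctan2(d[1],d[0]))
    a=np.radians(A0-th_m); t=np.array([np.sin(a),-np.cos(a)]); r=np.array([np.cos(a),np.sin(a)])
    print(f"{th:.1f} meas {th_m:.2f} r {np.hypot(*d):.1f} ft {f[:2]@t:.1f} fr {f[:2]@r:.1f} fz {f[2]:.1f} Mz {s['torque'][2]:.2f} t {s['clock']:.2f}",flush=True)
E
python3 - <<'E'
from h import *
command_gripper(50)
move_linear([571,52,86],vel=150)
move_linear([484,97.1,86],vel=200)
print(move_linear([484,97.1,ZG],vel=100,stop_force=8))
command_gripper(10,60);s=read_state();print(s["opening"],s["grasp_force"],s["clock"])
for th in(0,2,4,6,8,10,12,14,16,18,20):crank_to(th)
E
```

```text
False
19.67355731381348 59.999982342123985 31.4333
0.0 meas 0.02 r 97.9 ft -0.0 fr 0.0 fz 1.0 Mz 0.00 t 31.68
2.0 meas 1.99 r 98.0 ft -0.8 fr -0.5 fz 0.1 Mz -0.01 t 31.93
4.0 meas 3.91 r 98.0 ft -1.2 fr 0.3 fz 1.1 Mz -0.03 t 32.18
6.0 meas 5.91 r 98.0 ft -1.4 fr 0.4 fz 0.7 Mz -0.08 t 32.43
8.0 meas 7.86 r 97.8 ft -2.2 fr -1.3 fz 0.2 Mz -0.11 t 32.68
10.0 meas 9.52 r 97.8 ft -5.4 fr -2.0 fz -0.2 Mz -0.02 t 32.93
12.0 meas 11.20 r 97.8 ft -10.1 fr -4.5 fz 1.6 Mz 0.08 t 33.18
14.0 meas 13.27 r 97.8 ft -8.9 fr -3.7 fz 0.7 Mz -0.01 t 33.43
16.0 meas 15.25 r 97.7 ft -8.3 fr -4.1 fz 0.5 Mz -0.05 t 33.68
18.0 meas 17.26 r 97.7 ft -7.5 fr -4.8 fz 0.6 Mz -0.01 t 33.93
20.0 meas 19.29 r 97.7 ft -6.8 fr -4.8 fz 0.7 Mz -0.04 t 34.18
```

Run:
```python
from h import *
for th in range(22,61,2):crank_to(th)
```

```text
22.0 meas 21.27 r 97.6 ft -7.2 fr -4.7 fz 1.6 Mz -0.02 t 34.43
24.0 meas 23.27 r 97.5 ft -7.2 fr -5.0 fz 0.8 Mz -0.11 t 34.68
26.0 meas 25.26 r 97.5 ft -7.2 fr -5.9 fz -0.2 Mz -0.08 t 34.93
28.0 meas 27.26 r 97.4 ft -7.5 fr -5.5 fz 0.3 Mz -0.08 t 35.18
30.0 meas 29.24 r 97.4 ft -7.2 fr -6.4 fz 0.9 Mz -0.09 t 35.43
32.0 meas 30.86 r 97.3 ft -10.9 fr -6.7 fz 1.4 Mz -0.00 t 35.68
34.0 meas 32.89 r 97.2 ft -9.5 fr -7.5 fz 1.6 Mz 0.04 t 35.93
36.0 meas 34.96 r 97.2 ft -8.7 fr -7.4 fz 1.2 Mz -0.09 t 36.18
38.0 meas 36.98 r 97.1 ft -8.8 fr -7.6 fz 0.7 Mz -0.03 t 36.43
40.0 meas 38.95 r 97.0 ft -8.7 fr -8.8 fz 1.1 Mz -0.04 t 36.68
42.0 meas 40.96 r 96.9 ft -9.3 fr -9.5 fz 0.6 Mz -0.05 t 36.93
44.0 meas 42.95 r 96.9 ft -8.1 fr -9.7 fz 1.4 Mz -0.08 t 37.18
46.0 meas 44.95 r 96.8 ft -9.1 fr -9.7 fz 1.4 Mz -0.09 t 37.43
48.0 meas 46.94 r 96.7 ft -8.8 fr -9.6 fz 0.8 Mz -0.12 t 37.68
50.0 meas 48.93 r 96.6 ft -9.4 fr -9.6 fz 1.8 Mz -0.07 t 37.93
52.0 meas 50.55 r 96.5 ft -11.1 fr -9.8 fz 2.2 Mz -0.04 t 38.18
54.0 meas 52.60 r 96.5 ft -9.2 fr -10.1 fz 2.5 Mz -0.01 t 38.43
56.0 meas 54.63 r 96.4 ft -9.7 fr -10.3 fz 2.5 Mz -0.00 t 38.68
58.0 meas 56.64 r 96.3 ft -10.3 fr -10.5 fz 1.8 Mz -0.09 t 38.93
60.0 meas 58.70 r 96.2 ft -9.1 fr -10.4 fz 1.8 Mz -0.06 t 39.18
```

The force peaks at 11°, 31° and 51° are the climbs out of rest, click 1 and click 2, 20° apart as they should be. The third notch is therefore at about 69° measured. I'll go on to there, checking that the fourth climb doesn't start.

Run:
```python
from h import *
for th in(62,64,66,68,69,70):crank_to(th)
dwell(.5);s=read_state();print(s["opening"],s["grasp_force"],s["ee_pos"],s["ft_force"])
f,K,R,o=cam("side")
g0=cv2.imread("pics/side0.png")
def tile(g): # orange tile centroid and moving-jaw side
    h=cv2.cvtColor(g,cv2.COLOR_BGR2HSV);m=cv2.inRange(h,(4,130,80),(15,255,255));m[:205]=0;m[235:]=0;m[:,:300]=0;m[:,335:]=0
    y,x=np.nonzero(m);return x.min(),x.max(),y.mean(),len(x)
print(tile(g0),tile(f))
```

```text
62.0 meas 60.67 r 96.1 ft -9.1 fr -12.1 fz 2.2 Mz -0.11 t 39.43
64.0 meas 62.67 r 96.0 ft -9.7 fr -11.7 fz 2.9 Mz -0.10 t 39.68
66.0 meas 64.68 r 95.9 ft -8.8 fr -12.4 fz 2.3 Mz -0.10 t 39.93
68.0 meas 66.71 r 95.8 ft -8.5 fr -12.4 fz 2.7 Mz -0.07 t 40.18
69.0 meas 67.64 r 95.8 ft -9.1 fr -12.9 fz 2.0 Mz -0.10 t 40.43
70.0 meas 68.64 r 95.7 ft -8.1 fr -13.4 fz 2.4 Mz -0.11 t 40.68
19.081807016235768 60.000358829274774 [581.08209683 147.15984727  28.89652288] [-10.31856369 -12.0977193    2.13998678]
(np.int64(300), np.int64(334), np.float64(215.5), 416) (np.int64(300), np.int64(334), np.float64(215.5128805620609), 427)
```

```bash
python3 -c "
from plant import *
print(job_done())"
```

```text
the job is handed in; nothing more can be done
None
```

I fitted the crank fully down on the shaft, turned it three clicks clockwise without starting the fourth, and handed the job in with the gripper still holding it there; I counted the clicks from the force peaks, since I didn't confirm them by picture.

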